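# Put the paint pots back in the pot board by height

## Task

Painting is over for now: put the four containers back into the wells of the wooden pot board, one to a well, in order of height, with the lowest in the well next to the little brown tray and the tallest at the other end, so that a brush going to and from the tray passes over low pots only. Each should stand upright and right down in its well, let go, and the brown tray, the wooden offcut and the skeleton cast should stay where they are.

Things in the scene. Friction and masses are not known exactly. Their poses are not given: they have to be found in the camera images.
- low_pot_mid (a point): Dark grey round pot with a clear screw lid, 54 mm across, 42 mm high: the lowest of the four. The point is on its axis, half-way up (21 mm above its underside); z is its axis, up. It can be gripped only on its dark lower part, up to 30 mm above its underside. 60 g.
- lidded_jar_mid (a point): Clear round glass jar with a brass-coloured lid, 58 mm across, 60 mm high: the second lowest. The point is on its axis, 30 mm above its underside; z is up. 160 g. All four containers start in a strip between a small vise (82 mm high, near side) and an open carton (140 mm high, far side); fingers closing across that strip, along world (0.70, 0.72), clear both and the neighbours.
- brown_bottle_mid (a point): Brown round bottle with a pale ribbed cap, 46 mm across, 85 mm high: the second tallest. The point is on its axis, 42.5 mm above its underside; z is its axis, up. 75 g.
- aerosol_mid (a point): Small blue and white spray can with a white nozzle, 53 mm across, 116 mm high: the tallest. The point is on its axis, 58 mm above its underside; z is its axis, up; the straight body reaches to about 90 mm above the underside. 170 g.
- pot_board: Pale wooden board screwed to the bench by its near edge, 96 mm wide (its x), 300 mm long (its y), 20 mm thick (z up; origin at the centre of its underside). On its middle line (x = 0) are four equal round wells, 68 mm wide and 8 mm deep, centred at y = -0.108, -0.036, 0.036 and 0.108; their grey felt floors are 12 mm above the underside. 45 mm or more are free on either side.
- tray_mid (a point): Little dark brown see-through open tray, 50 x 66 x 22 mm, standing on the bench just beyond one end of the board (about 0.185 m from the board's centre along its y, on the + or the - side). The point is its centre, 11 mm up. Loose; leave it alone.
- offcut_mid (a point): Half-round offcut of wood, 37 x 52 x 21 mm, lying on the bench just beyond the other end of the board. The point is its centre, 10.5 mm up. Loose; leave it alone.
- skeleton_mid (a point): Pale cast of a small animal skeleton, 90 x 105 x 40 mm, standing on the bench to the right of the containers. The point is in its rib cage, 18 mm up. Loose; leave it alone.
Not all that is in view belongs to the job. Leave any turquoise look-alike of the part that bears lidded_jar_mid alone.

How it is judged:
At the end, for the whole second after the job is handed in: From the tray end the wells hold low pot, lidded jar, brown bottle, spray can; each within 15 mm of its well's centre along and across the board, within 4 mm of standing on its floor, upright within 0.1 rad, at rest; tray, offcut and skeleton within 20 mm of where they were (((y of tray_mid in the frame of pot_board above 0 m and (y of low_pot_mid in the frame of pot_board between 0.093 and 0.123 m and x of low_pot_mid in the frame of pot_board between -0.015 and 0.015 m and z of low_pot_mid in the frame of pot_board between 0.029 and 0.037 m) and (y of lidded_jar_mid in the frame of pot_board between 0.021 and 0.051 m and x of lidded_jar_mid in the frame of pot_board between -0.015 and 0.015 m and z of lidded_jar_mid in the frame of pot_board between 0.038 and 0.046 m) and (y of brown_bottle_mid in the frame of pot_board between -0.051 and -0.021 m and x of brown_bottle_mid in the frame of pot_board between -0.015 and 0.015 m and z of brown_bottle_mid in the frame of pot_board between 0.0505 and 0.0585 m) and (y of aerosol_mid in the frame of pot_board between -0.123 and -0.093 m and x of aerosol_mid in the frame of pot_board between -0.015 and 0.015 m and z of aerosol_mid in the frame of pot_board between 0.066 and 0.074 m)) or (y of tray_mid in the frame of pot_board below 0 m and (y of low_pot_mid in the frame of pot_board between -0.123 and -0.093 m and x of low_pot_mid in the frame of pot_board between -0.015 and 0.015 m and z of low_pot_mid in the frame of pot_board between 0.029 and 0.037 m) and (y of lidded_jar_mid in the frame of pot_board between -0.051 and -0.021 m and x of lidded_jar_mid in the frame of pot_board between -0.015 and 0.015 m and z of lidded_jar_mid in the frame of pot_board between 0.038 and 0.046 m) and (y of brown_bottle_mid in the frame of pot_board between 0.021 and 0.051 m and x of brown_bottle_mid in the frame of pot_board between -0.015 and 0.015 m and z of brown_bottle_mid in the frame of pot_board between 0.0505 and 0.0585 m) and (y of aerosol_mid in the frame of pot_board between 0.093 and 0.123 m and x of aerosol_mid in the frame of pot_board between -0.015 and 0.015 m and z of aerosol_mid in the frame of pot_board between 0.066 and 0.074 m))) and angle between each of low_pot_mid, lidded_jar_mid, brown_bottle_mid, aerosol_mid's own z axis and vertical below 0.1 rad and linear speed of each of low_pot, lidded_jar, brown_bottle, aerosol below 0.02 m/s and distance of each of tray_mid, offcut_mid, skeleton_mid from where it was at the start of the episode below 0.02 m); the robot touches nothing.
It fails at once if the little brown tray is pushed or carried 20 mm or more from its place (distance of tray_mid from where it was at the start of the episode above 0.02 m).
It fails at once if the wooden offcut is pushed or carried 20 mm or more from its place (distance of offcut_mid from where it was at the start of the episode above 0.02 m).
It fails at once if the skeleton cast is pushed or carried 20 mm or more from its place (distance of skeleton_mid from where it was at the start of the episode above 0.02 m).
It also fails if it takes over 112 s, if anything falls off the work surface, if the arm or the gripper's body presses on something with over 40 N, if the wrist force passes 120 N, or if a joint passes its speed limit or range.

## Robot

A 6-joint arm with a two-finger parallel gripper is mounted at the origin on a cart in front of the work surface, level with it; the furniture and walls round the work are solid. World frame = base frame: x ahead of the robot, y to its left, z up, the work surface at z = 0. Lengths are in m, angles in rad, forces in N, time in s.
With the tool pointing down it reaches from about 0.25 to 0.8 m from the base axis. Payload 8.5 kg.
Tool frame: the origin (TCP) lies between the finger pads; the fingertips stand 8 mm ahead of it and the grasp point (between the pads) lies 11 mm behind it; z points along the fingers, y is the line along which they close (so a half turn about z gives the same grasp; the last joint's range is limited). The gripper opens to 85 mm and grips with 20 to 120 N. Pads are 22 mm wide; open, the fingers measure 114 mm over their backs; the gripper's body (76 mm by 85 mm) begins 54 mm behind the grasp point. The pads swing forward as they close: fully open they stand 13 mm farther back than shut.
Start: joints at [-1.165, 0.238, -0.013, 1.319, 0, 1.571], TCP at [0.207, -0.482, 0.239] pointing down, gripper open.
Joint ranges: [-2.66, 2.66], [-1.03, 1.9], [-1.14, 1.46], [-1.82, 2.27], [-1.45, 1.34], [-3.14, 3.14]. Speed limits (rad/s): [2.22, 2.22, 2.79, 3.14, 3.14, 3.14].

## Interface

Orientations are given as a 3x3 rotation matrix whose columns are the frame's x, y, z axes.
In Python, from bench import read_state, capture, hand_in gives the robot as it stands.
- The arm moves only by the tool drive_tool, never from a script. Its argument "rows" is a list that holds one entry, the list of rows, each a list of 7 numbers: the turn, a rotation vector about the tool's x, y, z in rad, then the shift along the tool's x, y, z in mm, then the closure in counts, from 0 (fully open) to 255 (shut). A call has 1 to 5 rows; each row shifts and turns the commanded pose from where the row before left it, along the tool's axes as they then stand; what a row does not reach is not made up. A row lasts 1/10 s, in which the tool goes at most 50 mm and 8.59 degrees, less where a joint would pass 70% of its speed; a pose out of reach is approached as far as the arm can. A call is refused whole if a number of a shift passes 50 or a number of a turn 0.15, either way. A call with a gripper value outside its range is refused whole. The fingers move at their own pace and stop on an object; the grip force is fixed at half the most. Time passes only in rows, so rows that do not move let the fingers close. It gives the time, the measured TCP pose, the force, the opening and the grip force at its end, in the units of the state.
- read_state(): the state, without advancing time (a new reading comes with each control period).
- capture(name): name is "side" or "top"; returns a dict with "img" (420x560x3 uint8, blue, green, red), "depth" (420x560 float32, m along the optical axis (not along the pixel's ray), 0 where there is no reading), "fx", "fy", "cx", "cy" (pixels), "distortion" ([k1, k2, p1, p2, k3] as OpenCV has them; the pictures are not rectified), "R" (3x3) and "t" (3): a world point X has camera coordinates R X + t. Camera axes: x right, y down, z forward; pixel columns grow to the right and rows downward; lengths in m; the calibration is good to about 2 mm. A picture is of the moment at which its call begins.
- hand_in(): hands the job in; it is judged then, once.
The state is a dict: "clock": time; "q": joint angles; "joint_vel": joint speeds; "joint_torque": joint torques, N m; "tool_pos": TCP position; "tcp_rot": TCP orientation; "force": force on the tool from outside, world axes, zero at the start; "torque": the same for the moment, N m; "grip_width": finger opening in m; "grip_force": force on a finger pad.
Only numpy, scipy, OpenCV 4.12 (cv2) and the standard library are available. Lean on these libraries where they do the work, as an engineer would, in place of code of your own. Each camera call takes 0.05 s, during which the arm holds its last target. There are 200 camera calls.

## Working session

There is one attempt and no reset: what is moved stays moved. The work goes in short steps, Python scripts to look and compute and a tool call to move; the robot and the scene stay as the last step left them, time stands still between calls to the robot, and variables do not carry over. Pictures are saved under pics/ and viewed, at most 14 in all, crops included, and the job is handed in when it is done.

Besides the shell and the picture viewer there is one more tool, called by a JSON object that holds its "api" and its "payload", one argument or row to a line. drive_tool: Moves the arm, as the interface text tells. Its arguments: {"type":"object","properties":{"rows":{"type":"array"}},"required":["rows"]}

```bash
mkdir -p pics; cat > h.py <<'E'
import numpy as np,cv2
from bench import read_state,capture,hand_in
def cam(n,save=None):
    c=capture(n)
    if save: cv2.imwrite('pics/'+save,c['img'])
    np.savez('/tmp/'+n+'.npz',**{k:np.array(v) for k,v in c.items()})
    return c
def load(n): return dict(np.load('/tmp/'+n+'.npz'))
def K(c): return np.array([[c['fx'],0,c['cx']],[0,c['fy'],c['cy']],[0,0,1]],float)
def ray(c,uv):
    p=cv2.undistortPoints(np.array(uv,float).reshape(-1,1,2),K(c),np.array(c['distortion'],float))[:,0]
    d=np.c_[p,np.ones(len(p))]@np.array(c['R']); o=-np.array(c['R']).T@np.array(c['t'])
    return o,d
def onz(c,uv,z):
    o,d=ray(c,uv); return o+d*((z-o[2])/d[:,2])[:,None]
def cloud(c):
    h,w=c['depth'].shape; u,v=np.meshgrid(np.arange(w),np.arange(h))
    o,d=ray(c,np.c_[u.ravel(),v.ravel()])
    P=o+d*c['depth'].reshape(-1,1); P[c['depth'].ravel()==0]=np.nan
    return P.reshape(h,w,3)
E
python3 - <<'E'
from h import *
for n in('side','top'):
    c=cam(n,n+'0.png'); print(n,-c['R'].T@c['t'],c['R'][2])
s=read_state();print(s['clock'],s['tool_pos'],s['tcp_rot'],s['grip_width'])
E
```

```text
side [-0.14610933 -1.15174812  0.50133539] [ 0.52347311  0.78222086 -0.33779642]
top [ 0.37016578 -0.13224792  1.050087  ] [ 1.45710173e-01 -4.92135807e-04 -9.89327197e-01]
0.1 [ 0.20709414 -0.48203508  0.23871957] [[ 9.18801124e-01  3.94720434e-01 -5.23923457e-04]
 [ 3.94720782e-01 -9.18800298e-01  1.23196671e-03]
 [ 4.90140488e-06 -1.33873587e-03 -9.99999104e-01]] 0.08536521914212476
```

View pics/top0.png

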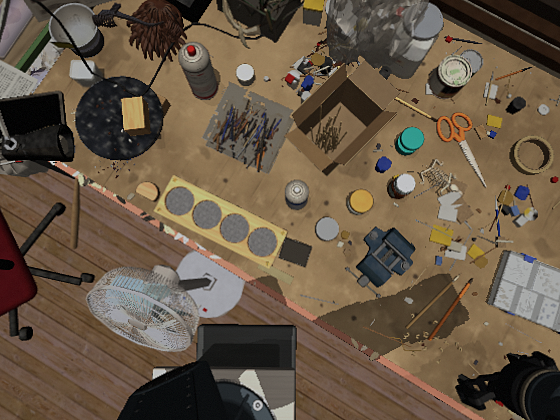

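View pics/side0.png

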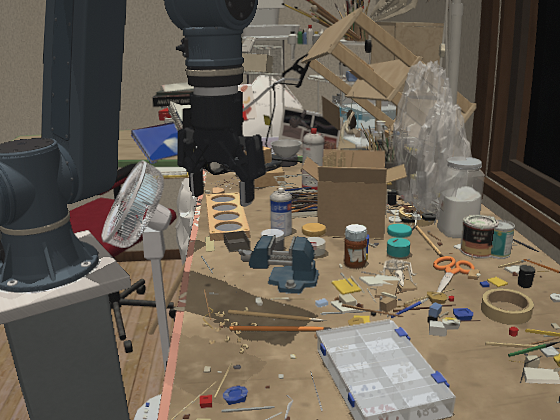

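The top view shows the board with its wells at about (180,201), (207,214), (235,228) and (262,241). The tray is at (293,250) and the offcut at (147,190). The containers are the can (297,193), low pot (327,229), brass-lidded jar (361,202) and bottle (403,185). The skeleton is at (438,177), and the turquoise look-alike at (411,140) stays put.

```bash
python3 - <<'E'
from h import *
c=load('top');P=cloud(c);img=c['img'];g=cv2.cvtColor(img,cv2.COLOR_BGR2HSV)
# wells: grey low saturation in board
m=((g[...,1]<60)&(g[...,2]>60)&(g[...,2]<170)).astype(np.uint8)
r=np.zeros_like(m);r[170:275,155:292]=1
m=cv2.morphologyEx(m*r,cv2.MORPH_CLOSE,np.ones((3,3),np.uint8))
W=[]
for k in cv2.findContours(m,cv2.RETR_EXTERNAL,cv2.CHAIN_APPROX_NONE)[0]:
    if cv2.contourArea(k)>300:
        e=cv2.fitEllipse(k);X=onz(c,[e[0]],0.012)[0];W.append(X);print('well',e,X.round(4))
for n,(u,v),z in(('aer',(297,193),.116),('low',(327,229),.042),('jar',(361,202),.06),('bot',(403,185),.085),('skel',(438,177),.02),('turq',(411,140),.06),('tray',(293,250),.02),('off',(147,190),.02)):
    q=P[v-25:v+26,u-25:u+26].reshape(-1,3)
    ctr=onz(c,[(u,v)],z)[0]
    k=(q[:,2]>z-.012)&(q[:,2]<z+.02)&(np.hypot(*(q[:,:2]-ctr[:2]).T)<.045)
    t=q[k]
    if len(t)<5: print(n,ctr,'few');continue
    (cx,cy),rad=cv2.minEnclosingCircle(t[:,:2].astype(np.float32))
    print(n,'ray',ctr.round(3),'med',np.median(t,0).round(3),'circ',round(cx,3),round(cy,3),round(rad,3),'zmax',t[:,2].max().round(3),len(t))
# table level
print('table',np.nanmedian(P[255:265,330:350,2]))
big=cv2.resize(img[120:280,240:460],None,fx=3.5,fy=3.5,interpolation=cv2.INTER_CUBIC);cv2.imwrite('pics/crop1.png',big)
E
```

```text
well ((193.30270385742188, 265.4750671386719), (23.89692497253418, 75.35765075683594), 91.48532104492188) [0.3772 0.0763 0.012 ]
well ((261.9892272949219, 241.61537170410156), (26.964244842529297, 27.40373992919922), 59.06205368041992) [ 0.434  -0.0802  0.012 ]
well ((234.3007354736328, 227.8563232421875), (26.83333969116211, 27.281085968017578), 78.36016845703125) [ 0.465 -0.015  0.012]
well ((206.71463012695312, 214.32423400878906), (26.513877868652344, 27.365802764892578), 60.59221649169922) [0.4958 0.0503 0.012 ]
well ((179.41433715820312, 200.80828857421875), (26.03079605102539, 27.272397994995117), 65.06281280517578) [0.5269 0.1154 0.012 ]
aer ray [ 0.531 -0.157  0.116] med [ 0.538 -0.157  0.106] circ 0.54 -0.157 0.019 zmax 0.117 139
low ray [ 0.463 -0.228  0.042] med [ 0.465 -0.228  0.041] circ 0.465 -0.229 0.026 zmax 0.047 419
jar ray [ 0.523 -0.302  0.06 ] med [ 0.526 -0.301  0.064] circ 0.527 -0.302 0.027 zmax 0.07 460
bot ray [ 0.558 -0.39   0.085] med [ 0.562 -0.395  0.084] circ 0.563 -0.396 0.023 zmax 0.09 327
skel ray [ 0.591 -0.49   0.02 ] med [ 0.584 -0.497  0.028] circ 0.591 -0.49 0.045 zmax 0.039 302
turq ray [ 0.668 -0.418  0.06 ] med [ 0.671 -0.418  0.064] circ 0.672 -0.419 0.027 zmax 0.07 446
tray ray [ 0.415 -0.152  0.02 ] med [ 0.427 -0.127  0.02 ] circ 0.416 -0.152 0.045 zmax 0.025 233
off ray [0.55 0.19 0.02] med [0.546 0.183 0.02 ] circ 0.55 0.19 0.045 zmax 0.025 406
table -0.00044040025019065343
```

View pics/crop1.png

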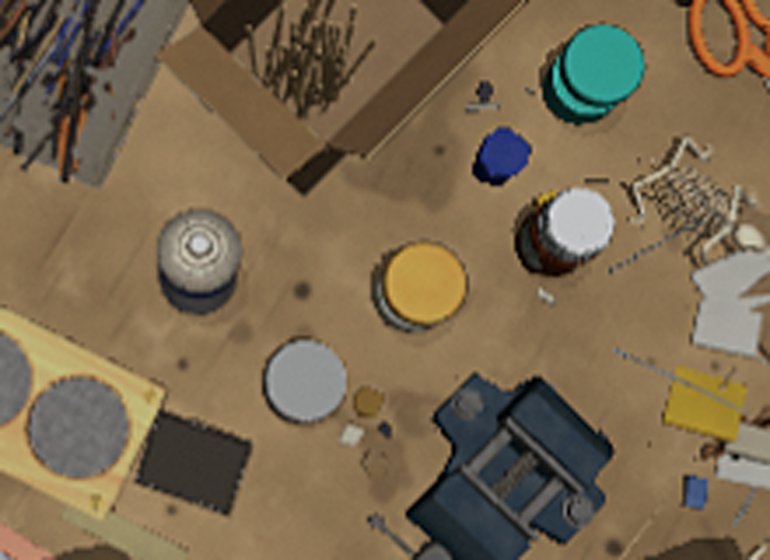

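{"api": "drive_tool", "payload": {
  "rows": [
    [[0,0,-0.14,0,0,0,0],[0,0,-0.14,0,0,0,0],[0,0,-0.14,0,0,0,0],[0,0,-0.14,0,0,0,0],[0,0,-0.14,0,0,0,0]]
  ]
}}

```text
clock: 0.6
tool_pos: [0.2071, -0.4821, 0.2389]
tcp_rot: [[0.443, 0.896, -0.0], [0.896, -0.443, 0.001], [0.001, -0.001, -1.0]]
force: [0.5, 0.6, 0.7]
grip_width: 0.0853
grip_force: 0.0
```

{"api": "drive_tool", "payload": {
  "rows": [
    [[0,0,-0.14,0,0,0,0],[0,0,-0.14,0,0,0,0],[0,0,-0.14,0,0,0,0],[0,0,-0.14,0,0,0,0],[0,0,-0.14,0,0,0,0]]
  ]
}}

```text
clock: 1.1
tool_pos: [0.2071, -0.4821, 0.2389]
tcp_rot: [[-0.238, 0.971, -0.0], [0.971, 0.238, 0.001], [0.001, -0.0, -1.0]]
force: [0.4, -0.1, -0.9]
grip_width: 0.0853
grip_force: 0.0
```

{"api": "drive_tool", "payload": {
  "rows": [
    [[0,0,-0.14,0,0,0,0],[0,0,-0.14,0,0,0,0],[0,0,-0.14,0,0,0,0],[0,0,-0.14,0,0,0,0],[0,0,0,0,0,0,0]]
  ]
}}

```text
clock: 1.6
tool_pos: [0.2071, -0.4822, 0.2389]
tcp_rot: [[-0.715, 0.699, -0.0], [0.699, 0.715, 0.001], [0.001, 0.0, -1.0]]
force: [0.7, 0.8, 0.0]
grip_width: 0.0853
grip_force: 0.0
```

```bash
cat >> h.py <<'E'
def to(x,y,z,s=None):
    s=s or read_state(); R=np.array(s['tcp_rot'])
    Rd=R.copy(); yaw=np.arctan2(R[1,1],R[0,1])
    print('clk',s['clock'],'pos',np.round(s['tool_pos'],4),'yaw',round(np.degrees(yaw),2),'tilt',R[:2,2].round(4),'w',round(s['grip_width'],4),'gf',round(s['grip_force'],1),'F',np.round(s['force'],1),'q6',round(s['q'][5],2))
    print('tool delta mm',(R.T@(np.array([x,y,z])-s['tool_pos'])*1000).round(1))
E
python3 - <<'E'
from h import *
to(.465,-.2285,.2)
c=load('top');P=cloud(c).reshape(-1,3)
print('nozzle',onz(c,[(297.1,189.4)],.115))
g=np.array([.7,.717]);p=np.array([.717,-.7])
for n,o,z in(('aer',(.539,-.157),.08),('low',(.465,-.2285),.02),('jar',(.527,-.302),.03),('bot',(.563,-.396),.05)):
    d=P[:,:2]-o;a=d@g;b=d@p
    f=(abs(a)<.06)&(abs(a)>.035)&(abs(b)<.015)
    body=(abs(a)<.05)&(abs(b)<.05)&(P[:,2]>z+.045)
    q=P[f&(P[:,2]>max(.015,z-.015))]
    print(n,'finger pts',len(q),'zmax',q[:,2].max() if len(q) else 0,'body pts',body.sum(),P[body,2].max() if body.any() else 0)
E
```

```text
clk 1.6 pos [ 0.2071 -0.4822  0.2389] yaw 45.67 tilt [-0.0003  0.0008] w 0.0853 gf 0.0 F [0.7 0.8 0. ] q6 -0.39
tool delta mm [ -7.2 361.6  39.1]
nozzle [[ 0.53941772 -0.15752916  0.115     ]]
aer finger pts 0 zmax 0 body pts 0 0
low finger pts 0 zmax 0 body pts 0 0
jar finger pts 0 zmax 0 body pts 0 0
bot finger pts 24 zmax 0.042459053606525465 body pts 0 0
```

{"api": "drive_tool", "payload": {
  "rows": [
    [[0,0,0,0,40,0,0],[0,0,0,-2,40,0,0],[0,0,0,-2,40,0,0],[0,0,0,-2,40,0,0],[0,0,0,-1,40,0,0]]
  ]
}}

```text
clock: 2.1
tool_pos: [0.3532, -0.3432, 0.2392]
tcp_rot: [[-0.71, 0.704, -0.0], [0.704, 0.71, 0.0], [0.0, 0.0, -1.0]]
force: [0.4, -0.4, 0.2]
grip_width: 0.0853
grip_force: 0.0
```

{"api": "drive_tool", "payload": {
  "rows": [
    [[0,0,0,0,40,0,0],[0,0,0,0,40,0,0],[0,0,0,0,40,0,0],[0,0,0,0,40,30,0],[0,0,0,0,1.5,40,0]]
  ]
}}

```text
clock: 2.6
tool_pos: [0.4693, -0.2269, 0.1698]
tcp_rot: [[-0.713, 0.701, 0.005], [0.701, 0.713, -0.001], [-0.004, 0.003, -1.0]]
force: [0.9, -1.3, -0.7]
grip_width: 0.0852
grip_force: 0.0
```

{"api": "drive_tool", "payload": {
  "rows": [
    [[0,0,0,0,0,30,0],[0,0,0,0,0,30,0],[0,0,0,0,0,0,0]]
  ]
}}

```text
clock: 2.9
tool_pos: [0.463, -0.2278, 0.1058]
tcp_rot: [[-0.711, 0.703, -0.006], [0.703, 0.711, 0.003], [0.007, -0.002, -1.0]]
force: [-0.9, 0.3, 0.9]
grip_width: 0.085
grip_force: 0.0
```

```bash
python3 - <<'E'
from h import *
to(.465,-.2285,.011)
E
```

```text
clk 2.9 pos [ 0.463  -0.2278  0.1058] yaw 45.36 tilt [-0.0062  0.0031] w 0.085 gf 0.0 F [-0.9  0.3  0.9] q6 0.32
tool delta mm [-2.5  1.1 94.8]
```

{"api": "drive_tool", "payload": {
  "rows": [
    [[0,0,0,-1,1,25,0],[0,0,0,0,0,25,0],[0,0,0,0,0,20,0],[0,0,0,0,0,0,0],[0,0,0,0,0,0,0]]
  ]
}}

```text
clock: 3.4
tool_pos: [0.4673, -0.2295, 0.0405]
tcp_rot: [[-0.713, 0.702, 0.001], [0.702, 0.713, -0.0], [-0.001, 0.0, -1.0]]
force: [0.7, 0.1, -0.5]
grip_width: 0.0853
grip_force: 0.0
```

```bash
python3 - <<'E'
from h import *
to(.465,-.2285,.011)
E
```

```text
clk 3.4 pos [ 0.4673 -0.2295  0.0405] yaw 45.45 tilt [ 0.0006 -0.0002] w 0.0853 gf 0.0 F [ 0.7  0.1 -0.5] q6 0.32
tool delta mm [ 2.4 -0.9 29.5]
```

{"api": "drive_tool", "payload": {
  "rows": [
    [[0,0,0,2,-1,15,0],[0,0,0,0,0,14,0],[0,0,0,0,0,0,0],[0,0,0,0,0,0,0]]
  ]
}}

```text
clock: 3.8
tool_pos: [0.4654, -0.2289, 0.0117]
tcp_rot: [[-0.713, 0.701, 0.001], [0.701, 0.713, -0.001], [-0.001, 0.001, -1.0]]
force: [-0.7, -0.0, 0.7]
grip_width: 0.0854
grip_force: 0.0
```

{"api": "drive_tool", "payload": {
  "rows": [
    [[0,0,0,0,0,0,255],[0,0,0,0,0,0,255],[0,0,0,0,0,0,255],[0,0,0,0,0,0,255],[0,0,0,0,0,0,255]]
  ]
}}

```text
clock: 4.3
tool_pos: [0.4652, -0.2287, 0.0117]
tcp_rot: [[-0.714, 0.7, 0.002], [0.7, 0.714, -0.001], [-0.002, 0.001, -1.0]]
force: [-1.9, 0.7, 12.1]
grip_width: 0.051
grip_force: 60.3
```

{"api": "drive_tool", "payload": {
  "rows": [
    [[0,0,0,0,0,0,255],[0,0,0,0,0,0,255],[0,0,0,0,0,0,255]]
  ]
}}

```text
clock: 4.6
tool_pos: [0.4652, -0.2287, 0.0117]
tcp_rot: [[-0.714, 0.7, 0.002], [0.7, 0.714, -0.001], [-0.002, 0.001, -1.0]]
force: [-3.6, 1.3, 12.2]
grip_width: 0.0509
grip_force: 60.3
```

{"api": "drive_tool", "payload": {
  "rows": [
    [[0,0,0,0,0,-10,255],[0,0,0,0,0,-30,255],[0,0,0,0,0,-35,255],[0,0,0,0,0,-35,255],[0,0,0,0,0,-30,255]]
  ]
}}

```text
clock: 5.1
tool_pos: [0.4647, -0.2285, 0.1528]
tcp_rot: [[-0.714, 0.7, 0.001], [0.7, 0.714, -0.0], [-0.001, 0.0, -1.0]]
force: [-0.2, 0.1, -1.6]
grip_width: 0.0512
grip_force: 62.5
```

{"api": "drive_tool", "payload": {
  "rows": [
    [[0,0,0.13,0,0,-20,255],[0,0,0.14,0,0,0,255],[0,0,0.14,0,0,0,255],[0,0,0.14,0,0,0,255],[0,0,0.14,0,0,0,255]]
  ]
}}

```text
clock: 5.6
tool_pos: [0.4646, -0.2284, 0.171]
tcp_rot: [[-0.099, 0.995, 0.0], [0.995, 0.099, -0.0], [-0.0, 0.0, -1.0]]
force: [0.3, 0.2, -1.0]
grip_width: 0.0507
grip_force: 62.5
```

{"api": "drive_tool", "payload": {
  "rows": [
    [[0,0,0.14,0,0,0,255],[0,0,0.14,0,0,0,255],[0,0,0.14,0,0,0,255],[0,0,0.126,0,0,0,255],[0,0,0,0,0,0,255]]
  ]
}}

```text
clock: 6.1
tool_pos: [0.4646, -0.2284, 0.1708]
tcp_rot: [[0.429, 0.904, 0.0], [0.904, -0.429, -0.0], [0.0, 0.0, -1.0]]
force: [0.6, -0.0, -0.6]
grip_width: 0.0503
grip_force: 62.5
```

```bash
python3 - <<'E'
from h import *
to(.434,-.0802,.06)
cam('side','side1.png')
E
```

```text
clk 6.1 pos [ 0.4646 -0.2284  0.1708] yaw -25.38 tilt [ 0.0002 -0.    ] w 0.0503 gf 62.5 F [ 0.6 -0.  -0.6] q6 1.56
tool delta mm [120.8 -91.2 110.8]
```

View pics/side1.png

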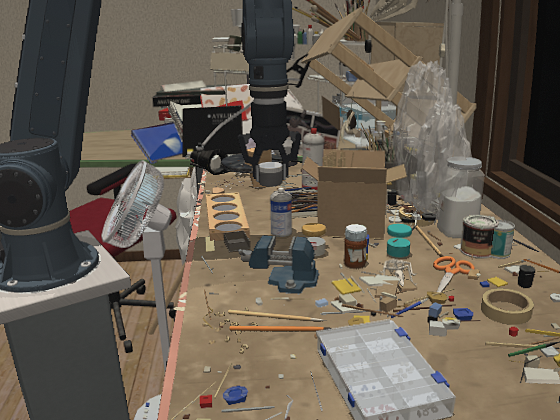

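The pot is held upright at about (270,173) in the side view.

{"api": "drive_tool", "payload": {
  "rows": [
    [[0,0,0,24,-18,0,255],[0,0,0,24,-18,0,255],[0,0,0,24,-18,0,255],[0,0,0,24,-18,0,255],[0,0,0,25,-19,0,255]]
  ]
}}

```text
clock: 6.65
tool_pos: [0.4337, -0.0792, 0.1706]
tcp_rot: [[0.423, 0.906, 0.0], [0.906, -0.423, 0.0], [0.0, 0.0, -1.0]]
force: [0.7, 0.8, 0.1]
grip_width: 0.0509
grip_force: 62.5
```

{"api": "drive_tool", "payload": {
  "rows": [
    [[0,0,0,0,0,30,255],[0,0,0,0,0,35,255],[0,0,0,0,0,30,255],[0,0,0,0,0,15,255],[0,0,0,0,0,0,255]]
  ]
}}

```text
clock: 7.15
tool_pos: [0.4325, -0.0798, 0.0588]
tcp_rot: [[0.424, 0.906, -0.004], [0.906, -0.424, 0.001], [-0.001, -0.004, -1.0]]
force: [0.2, -0.2, -0.5]
grip_width: 0.0509
grip_force: 62.6
```

```bash
python3 - <<'E'
from h import *
to(.434,-.0802,.0265)
E
```

```text
clk 7.15 pos [ 0.4325 -0.0798  0.0588] yaw -25.07 tilt [-0.0036  0.0007] w 0.0509 gf 62.6 F [ 0.2 -0.2 -0.5] q6 1.83
tool delta mm [ 0.3  1.6 32.3]
```

{"api": "drive_tool", "payload": {
  "rows": [
    [[0,0,0,0,1,12,255],[0,0,0,0,0,10,255],[0,0,0,0,0,6,255],[0,0,0,0,0,4,255],[0,0,0,0,0,0,255]]
  ]
}}

```text
clock: 7.65
tool_pos: [0.4348, -0.0806, 0.0282]
tcp_rot: [[0.426, 0.904, -0.0], [0.904, -0.426, 0.0], [-0.0, -0.0, -1.0]]
force: [0.3, 0.6, -0.5]
grip_width: 0.0509
grip_force: 62.6
```

```bash
python3 - <<'E'
from h import *
to(.434,-.0802,.0265)
E
```

```text
clk 7.65 pos [ 0.4348 -0.0806  0.0282] yaw -25.25 tilt [-0.0005  0.0002] w 0.0509 gf 62.6 F [ 0.3  0.6 -0.5] q6 1.83
tool delta mm [ 0.  -0.9  1.7]
```

{"api": "drive_tool", "payload": {
  "rows": [
    [[0,0,0,0,0,2,255],[0,0,0,0,0,0,255],[0,0,0,0,0,0,120],[0,0,0,0,0,0,60],[0,0,0,0,0,0,0]]
  ]
}}

```text
clock: 8.15
tool_pos: [0.4351, -0.0806, 0.0265]
tcp_rot: [[0.427, 0.904, 0.0], [0.904, -0.427, 0.0], [0.0, 0.0, -1.0]]
force: [-1.1, 0.3, 0.1]
grip_width: 0.0774
grip_force: 0.0
```

{"api": "drive_tool", "payload": {
  "rows": [
    [[0,0,0,0,0,0,0],[0,0,0,0,0,0,0],[0,0,0,0,0,0,0],[0,0,0,0,0,-20,0],[0,0,0,0,0,-30,0]]
  ]
}}

```text
clock: 8.65
tool_pos: [0.4335, -0.0804, 0.0757]
tcp_rot: [[0.427, 0.904, -0.004], [0.904, -0.427, 0.001], [-0.001, -0.004, -1.0]]
force: [0.5, 0.2, 0.9]
grip_width: 0.0854
grip_force: 0.0
```

{"api": "drive_tool", "payload": {
  "rows": [
    [[0,0,0,0,0,-40,0],[0,0,0,0,0,-40,0],[0,0,0,0,0,-40,0],[0,0,-0.14,0,0,0,0],[0,0,-0.14,0,0,0,0]]
  ]
}}

```text
clock: 9.15
tool_pos: [0.4357, -0.0808, 0.1978]
tcp_rot: [[0.155, 0.988, 0.003], [0.988, -0.155, -0.0], [0.0, 0.003, -1.0]]
force: [0.7, 0.1, -0.0]
grip_width: 0.0856
grip_force: 0.0
```

{"api": "drive_tool", "payload": {
  "rows": [
    [[0,0,-0.14,0,0,0,0],[0,0,-0.14,0,0,0,0],[0,0,-0.14,0,0,0,0],[0,0,-0.14,0,0,0,0],[0,0,-0.14,0,0,0,0]]
  ]
}}

```text
clock: 9.65
tool_pos: [0.4348, -0.0806, 0.1963]
tcp_rot: [[-0.518, 0.855, -0.0], [0.855, 0.518, 0.0], [0.0, -0.0, -1.0]]
force: [-0.4, 0.7, -0.3]
grip_width: 0.0858
grip_force: 0.0
```

{"api": "drive_tool", "payload": {
  "rows": [
    [[0,0,-0.14,0,0,0,0],[0,0,-0.118,0,0,0,0],[0,0,0,0,0,0,0]]
  ]
}}

```text
clock: 9.95
tool_pos: [0.4348, -0.0806, 0.1963]
tcp_rot: [[-0.716, 0.698, -0.0], [0.698, 0.716, 0.0], [0.0, -0.0, -1.0]]
force: [-0.1, 0.5, 0.4]
grip_width: 0.0856
grip_force: 0.0
```

```bash
python3 - <<'E'
from h import *
to(.527,-.302,.10)
c=cam('side','side2.png')
E
```

```text
clk 9.95 pos [ 0.4348 -0.0806  0.1963] yaw 45.76 tilt [-0.0002  0.0002] w 0.0856 gf 0.0 F [-0.1  0.5  0.4] q6 0.59
tool delta mm [-220.5  -94.3   96.2]
```

View pics/side2.png

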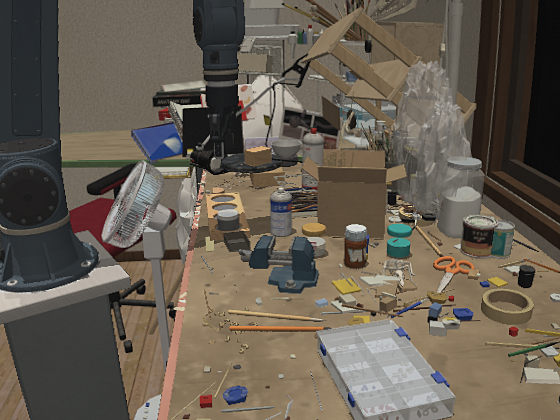

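The pot stands in the first well at about (228,217). Next is the jar.

{"api": "drive_tool", "payload": {
  "rows": [
    [[0,0,0,-30,-13,0,0],[0,0,0,-32,-13,0,0],[0,0,0,-32,-14,0,0],[0,0,0,-32,-14,0,0],[0,0,0,-32,-14,0,0]]
  ]
}}

```text
clock: 10.5
tool_pos: [0.5007, -0.2411, 0.1962]
tcp_rot: [[-0.712, 0.702, 0.0], [0.702, 0.712, 0.0], [0.0, 0.0, -1.0]]
force: [-0.2, 1.7, -0.1]
grip_width: 0.0853
grip_force: 0.0
```

{"api": "drive_tool", "payload": {
  "rows": [
    [[0,0,0,-32,-14,0,0],[0,0,0,-30,-12,0,0],[0,0,0,0,0,0,0],[0,0,0,0,0,35,0],[0,0,0,0,0,30,0]]
  ]
}}

```text
clock: 11.0
tool_pos: [0.5266, -0.3015, 0.1305]
tcp_rot: [[-0.713, 0.701, 0.001], [0.701, 0.713, -0.0], [-0.001, 0.0, -1.0]]
force: [-0.3, 0.1, -0.1]
grip_width: 0.0853
grip_force: 0.0
```

{"api": "drive_tool", "payload": {
  "rows": [
    [[0,0,0,0,0,20,0],[0,0,0,0,0,15,0],[0,0,0,0,0,0,0],[0,0,0,0,0,0,0]]
  ]
}}

```text
clock: 11.4
tool_pos: [0.5265, -0.3011, 0.0966]
tcp_rot: [[-0.714, 0.7, -0.0], [0.7, 0.714, 0.0], [0.0, 0.0, -1.0]]
force: [0.5, 0.2, 0.1]
grip_width: 0.0855
grip_force: 0.0
```

```bash
python3 - <<'E'
from h import *
to(.527,-.302,.022)
E
```

```text
clk 11.4 pos [ 0.5265 -0.3011  0.0966] yaw 45.59 tilt [-0.0003  0.0004] w 0.0855 gf 0.0 F [0.5 0.2 0.1] q6 0.26
tool delta mm [-1.  -0.2 74.6]
```

{"api": "drive_tool", "payload": {
  "rows": [
    [[0,0,0,-1,0,25,0],[0,0,0,0,0,25,0],[0,0,0,0,0,16,0],[0,0,0,0,0,8,0],[0,0,0,0,0,0,0]]
  ]
}}

```text
clock: 11.9
tool_pos: [0.5273, -0.3021, 0.0223]
tcp_rot: [[-0.715, 0.699, -0.0], [0.699, 0.715, 0.0], [0.0, -0.0, -1.0]]
force: [0.6, -0.8, 0.5]
grip_width: 0.0853
grip_force: 0.0
```

{"api": "drive_tool", "payload": {
  "rows": [
    [[0,0,0,0,0,0,0],[0,0,0,0,0,0,255],[0,0,0,0,0,0,255],[0,0,0,0,0,0,255],[0,0,0,0,0,0,255]]
  ]
}}

```text
clock: 12.4
tool_pos: [0.5279, -0.3027, 0.0236]
tcp_rot: [[-0.715, 0.699, 0.002], [0.699, 0.715, -0.001], [-0.002, 0.001, -1.0]]
force: [-0.8, 0.4, 6.3]
grip_width: 0.0562
grip_force: 64.0
```

{"api": "drive_tool", "payload": {
  "rows": [
    [[0,0,0,0,0,0,255],[0,0,0,0,0,0,255],[0,0,0,0,0,0,255],[0,0,0,0,0,0,255],[0,0,0,0,0,0,255]]
  ]
}}

```text
clock: 12.9
tool_pos: [0.528, -0.3026, 0.0237]
tcp_rot: [[-0.715, 0.699, 0.002], [0.699, 0.715, -0.001], [-0.002, 0.001, -1.0]]
force: [-0.7, 0.7, 7.2]
grip_width: 0.0561
grip_force: 64.0
```

{"api": "drive_tool", "payload": {
  "rows": [
    [[0,0,0,0,0,-10,255],[0,0,0,0,0,-30,255],[0,0,0,0,0,-40,255],[0,0,0,0,0,-40,255],[0,0,0,0,0,-30,255]]
  ]
}}

```text
clock: 13.4
tool_pos: [0.5276, -0.3025, 0.1756]
tcp_rot: [[-0.715, 0.699, 0.002], [0.699, 0.715, -0.001], [-0.002, 0.001, -1.0]]
force: [0.9, 1.1, -1.6]
grip_width: 0.0562
grip_force: 64.1
```

{"api": "drive_tool", "payload": {
  "rows": [
    [[0,0,0.12,0,0,-15,255],[0,0,0.14,0,0,0,255],[0,0,0.14,0,0,0,255],[0,0,0.14,0,0,0,255],[0,0,0.14,0,0,0,255]]
  ]
}}

```text
clock: 13.9
tool_pos: [0.5271, -0.3022, 0.1881]
tcp_rot: [[-0.111, 0.994, 0.0], [0.994, 0.111, -0.0], [-0.0, 0.0, -1.0]]
force: [0.1, -0.3, -0.8]
grip_width: 0.0561
grip_force: 64.1
```

{"api": "drive_tool", "payload": {
  "rows": [
    [[0,0,0.14,0,0,0,255],[0,0,0.14,0,0,0,255],[0,0,0.14,0,0,0,255],[0,0,0.14,0,0,0,255],[0,0,0,0,0,0,255]]
  ]
}}

```text
clock: 14.4
tool_pos: [0.5272, -0.3022, 0.1879]
tcp_rot: [[0.431, 0.903, 0.0], [0.903, -0.431, -0.0], [0.0, 0.0, -1.0]]
force: [0.1, -0.6, -1.8]
grip_width: 0.0564
grip_force: 64.1
```

```bash
python3 - <<'E'
from h import *
to(.465,-.015,.1)
E
```

```text
clk 14.4 pos [ 0.5272 -0.3022  0.1879] yaw -25.5 tilt [ 0.0002 -0.    ] w 0.0564 gf 64.1 F [ 0.1 -0.6 -1.8] q6 1.5
tool delta mm [ 232.5 -179.8   87.9]
```

{"api": "drive_tool", "payload": {
  "rows": [
    [[0,0,0,29,-22,0,255],[0,0,0,29,-22,0,255],[0,0,0,29,-23,0,255],[0,0,0,29,-23,0,255],[0,0,0,29,-23,0,255]]
  ]
}}

```text
clock: 14.9
tool_pos: [0.4868, -0.1216, 0.1878]
tcp_rot: [[0.425, 0.905, 0.0], [0.905, -0.425, 0.0], [0.0, 0.0, -1.0]]
force: [0.1, -0.1, -0.7]
grip_width: 0.056
grip_force: 64.2
```

{"api": "drive_tool", "payload": {
  "rows": [
    [[0,0,0,29,-22,0,255],[0,0,0,29,-22,0,255],[0,0,0,29,-23,0,255],[0,0,0,0,0,30,255],[0,0,0,0,0,30,255]]
  ]
}}

```text
clock: 15.4
tool_pos: [0.4647, -0.0143, 0.128]
tcp_rot: [[0.422, 0.907, 0.003], [0.907, -0.422, -0.0], [0.001, 0.003, -1.0]]
force: [0.7, -0.1, -1.5]
grip_width: 0.0561
grip_force: 64.3
```

{"api": "drive_tool", "payload": {
  "rows": [
    [[0,0,0,0,0,30,255],[0,0,0,0,0,15,255],[0,0,0,0,0,10,255],[0,0,0,0,0,0,255],[0,0,0,0,0,0,255]]
  ]
}}

```text
clock: 15.9
tool_pos: [0.4646, -0.0156, 0.073]
tcp_rot: [[0.428, 0.904, 0.001], [0.904, -0.428, 0.0], [0.0, 0.001, -1.0]]
force: [0.2, 0.0, -0.7]
grip_width: 0.0563
grip_force: 64.2
```

```bash
python3 - <<'E'
from h import *
to(.465,-.015,.037)
E
```

```text
clk 15.9 pos [ 0.4646 -0.0156  0.073 ] yaw -25.31 tilt [0.0008 0.0001] w 0.0563 gf 64.2 F [ 0.2  0.  -0.7] q6 1.98
tool delta mm [ 0.7  0.1 36. ]
```

{"api": "drive_tool", "payload": {
  "rows": [
    [[0,0,0,0.5,0,15,255],[0,0,0,0,0,12,255],[0,0,0,0,0,6,255],[0,0,0,0,0,2,255],[0,0,0,0,0,0,255]]
  ]
}}

```text
clock: 16.4
tool_pos: [0.4647, -0.0151, 0.0378]
tcp_rot: [[0.428, 0.904, 0.001], [0.904, -0.428, 0.0], [0.0, 0.0, -1.0]]
force: [0.1, -0.1, -1.3]
grip_width: 0.0561
grip_force: 64.3
```

{"api": "drive_tool", "payload": {
  "rows": [
    [[0,0,0,0,0,0,255],[0,0,0,0,0,0,130],[0,0,0,0,0,0,60],[0,0,0,0,0,0,0],[0,0,0,0,0,0,0]]
  ]
}}

```text
clock: 16.9
tool_pos: [0.4645, -0.0151, 0.0375]
tcp_rot: [[0.429, 0.903, 0.0], [0.903, -0.429, 0.0], [0.0, 0.0, -1.0]]
force: [0.5, 0.0, 1.0]
grip_width: 0.0852
grip_force: 0.0
```

{"api": "drive_tool", "payload": {
  "rows": [
    [[0,0,0,0,0,0,0],[0,0,0,0,0,-20,0],[0,0,0,0,0,-40,0],[0,0,0,0,0,-40,0],[0,0,0,0,0,-40,0]]
  ]
}}

```text
clock: 17.4
tool_pos: [0.464, -0.0151, 0.1788]
tcp_rot: [[0.429, 0.903, -0.0], [0.903, -0.429, 0.0], [-0.0, -0.0, -1.0]]
force: [1.3, -0.7, -0.8]
grip_width: 0.0853
grip_force: 0.0
```

{"api": "drive_tool", "payload": {
  "rows": [
    [[0,0,-0.14,0,0,-20,0],[0,0,-0.14,0,0,0,0],[0,0,-0.14,0,0,0,0],[0,0,-0.14,0,0,0,0],[0,0,-0.14,0,0,0,0]]
  ]
}}

```text
clock: 17.9
tool_pos: [0.4643, -0.0151, 0.1974]
tcp_rot: [[-0.26, 0.966, -0.0], [0.966, 0.26, 0.0], [0.0, 0.0, -1.0]]
force: [0.2, 0.4, -0.3]
grip_width: 0.0854
grip_force: 0.0
```

{"api": "drive_tool", "payload": {
  "rows": [
    [[0,0,-0.14,0,0,0,0],[0,0,-0.14,0,0,0,0],[0,0,-0.14,0,0,0,0],[0,0,-0.12,0,0,0,0],[0,0,0,0,0,0,0]]
  ]
}}

```text
clock: 18.4
tool_pos: [0.4643, -0.0151, 0.1973]
tcp_rot: [[-0.717, 0.698, -0.0], [0.698, 0.717, 0.0], [0.0, -0.0, -1.0]]
force: [-0.8, 0.8, 0.1]
grip_width: 0.0854
grip_force: 0.0
```

```bash
python3 - <<'E'
from h import *
to(.563,-.396,.13)
c=cam('side','side3.png');t=cam('top')
big=cv2.resize(t['img'][120:280,240:460],None,fx=3.5,fy=3.5,interpolation=cv2.INTER_CUBIC);cv2.imwrite('pics/crop3.png',big)
P=cloud(t).reshape(-1,3);g=np.array([.7,.717]);p=np.array([.717,-.7])
d=P[:,:2]-(.563,-.396);a=d@g;b=d@p
f=(abs(a)<.06)&(abs(a)>.03)&(abs(b)<.015)&(P[:,2]>.02)
print(np.c_[a,b,P[:,2]][f].round(3)[::3])
E
```

```text
clk 18.4 pos [ 0.4643 -0.0151  0.1973] yaw 45.77 tilt [-0.0002  0.0001] w 0.0854 gf 0.0 F [-0.8  0.8  0.1] q6 0.74
tool delta mm [-336.5 -204.1   67.2]
[[0.059 0.013 0.037]
 [0.058 0.011 0.04 ]
 [0.059 0.007 0.036]
 [0.054 0.011 0.037]
 [0.059 0.002 0.04 ]
 [0.054 0.008 0.037]
 [0.05  0.012 0.039]
 [0.056 0.002 0.039]
 [0.051 0.008 0.037]
 [0.058 0.003 0.023]
 [0.053 0.005 0.029]]
```

View pics/side3.png

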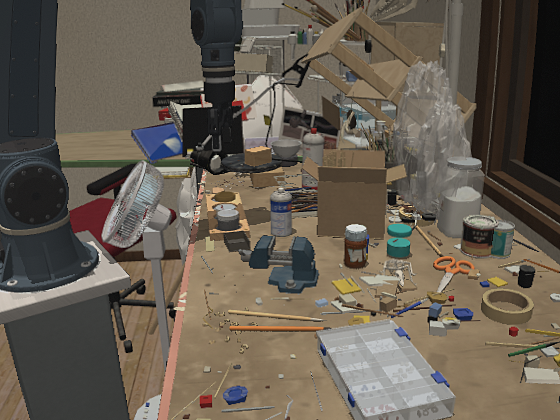

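The jar sits in the second well at about (228,215). A small item about 40 mm high stands near the bottle's far finger, so I'll approach with the fingers partly closed.

{"api": "drive_tool", "payload": {
  "rows": [
    [[0,0,0,-33,-20,0,60],[0,0,0,-33,-20,0,60],[0,0,0,-34,-20,0,60],[0,0,0,-34,-21,0,60],[0,0,0,-34,-21,0,60]]
  ]
}}

```text
clock: 19.0
tool_pos: [0.5134, -0.2071, 0.1973]
tcp_rot: [[-0.713, 0.701, 0.0], [0.701, 0.713, 0.0], [-0.0, 0.0, -1.0]]
force: [0.1, 0.2, 0.0]
grip_width: 0.0652
grip_force: 0.0
```

{"api": "drive_tool", "payload": {
  "rows": [
    [[0,0,0,-33,-20,0,60],[0,0,0,-33,-20,0,60],[0,0,0,-34,-20,0,60],[0,0,0,-34,-21,0,60],[0,0,0,-34,-21,0,60]]
  ]
}}

```text
clock: 19.5
tool_pos: [0.5623, -0.3974, 0.1971]
tcp_rot: [[-0.713, 0.701, -0.0], [0.701, 0.713, 0.0], [0.0, 0.0, -1.0]]
force: [1.9, 0.2, -0.5]
grip_width: 0.0651
grip_force: 0.0
```

{"api": "drive_tool", "payload": {
  "rows": [
    [[0,0,0,0,0,0,60],[0,0,0,0,0,20,60],[0,0,0,0,0,30,60],[0,0,0,0,0,17,60],[0,0,0,0,0,0,60]]
  ]
}}

```text
clock: 20.0
tool_pos: [0.5607, -0.3944, 0.1274]
tcp_rot: [[-0.714, 0.7, -0.004], [0.7, 0.714, 0.003], [0.005, -0.001, -1.0]]
force: [0.7, 0.4, -0.5]
grip_width: 0.065
grip_force: 0.0
```

```bash
python3 - <<'E'
from h import *
to(.563,-.396,.042)
c=load('top');i=cv2.cvtColor(c['img'],cv2.COLOR_BGR2HSV)[165:210,380:425]
m=((i[...,1]<70)&(i[...,2]>150)).astype(np.uint8)
k=max(cv2.findContours(m,cv2.RETR_EXTERNAL,cv2.CHAIN_APPROX_NONE)[0],key=cv2.contourArea)
e=cv2.minEnclosingCircle(k);print(e,onz(c,[(e[0][0]+380,e[0][1]+165)],.085))
E
```

```text
clk 20.0 pos [ 0.5607 -0.3944  0.1274] yaw 45.54 tilt [-0.0043  0.0031] w 0.065 gf 0.0 F [ 0.7  0.4 -0.5] q6 0.16
tool delta mm [-3.2  0.6 85.4]
((26.010204315185547, 17.336734771728516), 9.726522445678711) [[ 0.56396308 -0.39722135  0.085     ]]
```

View pics/crop3.png

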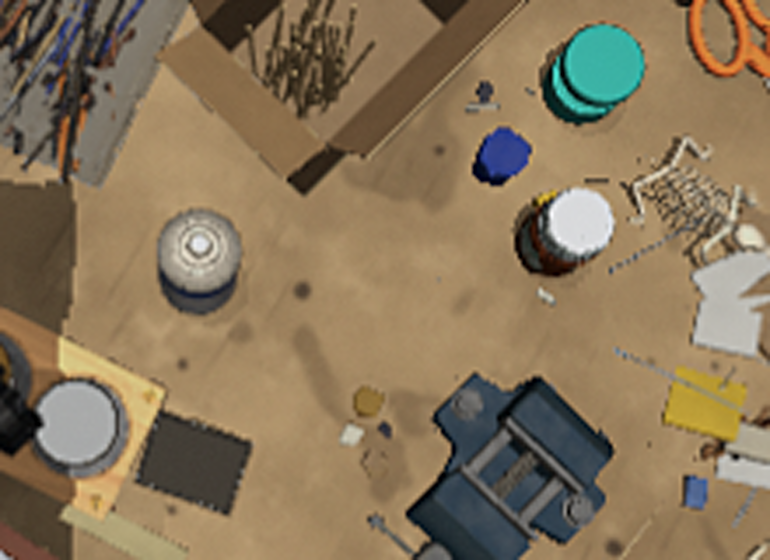

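The pot sits in the end well at crop (78,420), and the tray hasn't moved. The bottle cap is at crop (580,222), with the blue item clear of it at (500,155).

{"api": "drive_tool", "payload": {
  "rows": [
    [[0,0,0,0,0,0,60],[0,0,0,-1,0,10,60],[0,0,0,0,0,15,60],[0,0,0,0,0,0,60],[0,0,0,0,0,0,60]]
  ]
}}

```text
clock: 20.5
tool_pos: [0.563, -0.3965, 0.1058]
tcp_rot: [[-0.715, 0.699, 0.0], [0.699, 0.715, -0.0], [-0.0, 0.0, -1.0]]
force: [0.4, -1.1, 0.5]
grip_width: 0.0649
grip_force: 0.0
```

```bash
python3 - <<'E'
from h import *
to(.5635,-.397,.042)
E
```

```text
clk 20.5 pos [ 0.563  -0.3965  0.1058] yaw 45.65 tilt [ 0.0003 -0.0001] w 0.0649 gf 0.0 F [ 0.4 -1.1  0.5] q6 0.16
tool delta mm [-0.7  0.  63.8]
```

{"api": "drive_tool", "payload": {
  "rows": [
    [[0,0,0,-0.5,0,18,60],[0,0,0,0,0,20,60],[0,0,0,0,0,16,60],[0,0,0,0,0,9,60],[0,0,0,0,0,0,60]]
  ]
}}

```text
clock: 21.0
tool_pos: [0.5629, -0.3966, 0.0418]
tcp_rot: [[-0.715, 0.699, -0.001], [0.699, 0.715, 0.001], [0.001, -0.0, -1.0]]
force: [-0.7, 0.0, 0.4]
grip_width: 0.0653
grip_force: 0.0
```

{"api": "drive_tool", "payload": {
  "rows": [
    [[0,0,0,0,0,0,60],[0,0,0,0,0,0,255],[0,0,0,0,0,0,255],[0,0,0,0,0,0,255],[0,0,0,0,0,0,255]]
  ]
}}

```text
clock: 21.5
tool_pos: [0.5638, -0.3974, 0.0437]
tcp_rot: [[-0.715, 0.699, 0.002], [0.699, 0.715, -0.001], [-0.002, 0.0, -1.0]]
force: [-0.5, 0.5, 6.9]
grip_width: 0.0435
grip_force: 60.8
```

{"api": "drive_tool", "payload": {
  "rows": [
    [[0,0,0,0,0,0,255],[0,0,0,0,0,0,255],[0,0,0,0,0,0,255],[0,0,0,0,0,0,255]]
  ]
}}

```text
clock: 21.9
tool_pos: [0.5637, -0.3974, 0.0437]
tcp_rot: [[-0.715, 0.699, 0.002], [0.699, 0.715, -0.001], [-0.002, 0.0, -1.0]]
force: [-0.8, 0.4, 6.2]
grip_width: 0.0433
grip_force: 60.8
```

{"api": "drive_tool", "payload": {
  "rows": [
    [[0,0,0,0,0,-10,255],[0,0,0,0,0,-30,255],[0,0,0,0,0,-40,255],[0,0,0,0,0,-40,255],[0,0,0,0,0,-30,255]]
  ]
}}

```text
clock: 22.4
tool_pos: [0.5634, -0.397, 0.1958]
tcp_rot: [[-0.715, 0.699, 0.002], [0.699, 0.715, -0.001], [-0.002, 0.0, -1.0]]
force: [0.4, -0.3, 0.2]
grip_width: 0.0436
grip_force: 61.1
```

{"api": "drive_tool", "payload": {
  "rows": [
    [[0,0,0.12,0,0,-15,255],[0,0,0.14,0,0,0,255],[0,0,0.14,0,0,0,255],[0,0,0.14,0,0,0,255],[0,0,0.14,0,0,0,255]]
  ]
}}

```text
clock: 22.9
tool_pos: [0.5631, -0.3968, 0.2081]
tcp_rot: [[-0.111, 0.994, 0.0], [0.994, 0.111, -0.0], [-0.0, 0.0, -1.0]]
force: [-0.3, -0.7, -1.2]
grip_width: 0.0434
grip_force: 61.1
```

{"api": "drive_tool", "payload": {
  "rows": [
    [[0,0,0.14,0,0,0,255],[0,0,0.14,0,0,0,255],[0,0,0.14,0,0,0,255],[0,0,0.14,0,0,0,255],[0,0,0,0,0,0,255]]
  ]
}}

```text
clock: 23.4
tool_pos: [0.5631, -0.3968, 0.2079]
tcp_rot: [[0.43, 0.903, 0.0], [0.903, -0.43, -0.0], [0.0, 0.0, -1.0]]
force: [-0.0, 0.0, -1.0]
grip_width: 0.0431
grip_force: 61.2
```

```bash
python3 - <<'E'
from h import *
to(.4958,.0503,.1)
E
```

```text
clk 23.4 pos [ 0.5631 -0.3968  0.2079] yaw -25.5 tilt [ 0.0002 -0.    ] w 0.0431 gf 61.2 F [-0.  0. -1.] q6 1.4
tool delta mm [ 374.6 -253.2  107.8]
```

{"api": "drive_tool", "payload": {
  "rows": [
    [[0,0,0,30,-21,0,255],[0,0,0,31,-21,0,255],[0,0,0,31,-21,0,255],[0,0,0,31,-21,0,255],[0,0,0,31,-21,0,255]]
  ]
}}

```text
clock: 23.9
tool_pos: [0.5339, -0.2113, 0.2078]
tcp_rot: [[0.424, 0.905, 0.0], [0.905, -0.424, 0.0], [0.0, 0.0, -1.0]]
force: [1.0, -0.4, -0.5]
grip_width: 0.0434
grip_force: 61.3
```

{"api": "drive_tool", "payload": {
  "rows": [
    [[0,0,0,32,-21,0,255],[0,0,0,32,-21,0,255],[0,0,0,32,-21,0,255],[0,0,0,32,-21,0,255],[0,0,0,31,-21,0,255]]
  ]
}}

```text
clock: 24.4
tool_pos: [0.5072, -0.0226, 0.2079]
tcp_rot: [[0.424, 0.905, 0.001], [0.905, -0.424, 0.0], [0.0, 0.001, -1.0]]
force: [0.7, 0.3, -0.4]
grip_width: 0.0435
grip_force: 61.3
```

{"api": "drive_tool", "payload": {
  "rows": [
    [[0,0,0,31,-22,0,255],[0,0,0,30,-21,0,255],[0,0,0,0,0,30,255],[0,0,0,0,0,40,255],[0,0,0,0,0,30,255]]
  ]
}}

```text
clock: 24.9
tool_pos: [0.4945, 0.05, 0.1063]
tcp_rot: [[0.423, 0.906, 0.0], [0.906, -0.423, 0.0], [0.0, 0.0, -1.0]]
force: [1.0, -0.1, -1.6]
grip_width: 0.0436
grip_force: 61.3
```

{"api": "drive_tool", "payload": {
  "rows": [
    [[0,0,0,0,0,10,255],[0,0,0,0,0,0,255],[0,0,0,0,0,0,255]]
  ]
}}

```text
clock: 25.2
tool_pos: [0.4958, 0.0495, 0.0986]
tcp_rot: [[0.428, 0.904, 0.001], [0.904, -0.428, 0.0], [0.001, 0.001, -1.0]]
force: [-0.5, 0.3, -0.3]
grip_width: 0.0438
grip_force: 61.3
```

```bash
python3 - <<'E'
from h import *
to(.4958,.0503,.057)
E
```

```text
clk 25.2 pos [0.4958 0.0495 0.0986] yaw -25.32 tilt [0.0015 0.0003] w 0.0438 gf 61.3 F [-0.5  0.3 -0.3] q6 2.11
tool delta mm [ 0.7 -0.4 41.6]
```

{"api": "drive_tool", "payload": {
  "rows": [
    [[0,0,0,0.5,0,16,255],[0,0,0,0,0,14,255],[0,0,0,0,0,8,255],[0,0,0,0,0,3,255],[0,0,0,0,0,0,255]]
  ]
}}

```text
clock: 25.7
tool_pos: [0.4955, 0.0499, 0.0569]
tcp_rot: [[0.429, 0.904, 0.001], [0.904, -0.429, 0.0], [0.0, 0.001, -1.0]]
force: [0.7, -0.7, -0.5]
grip_width: 0.0433
grip_force: 61.3
```

{"api": "drive_tool", "payload": {
  "rows": [
    [[0,0,0,0,0,0,255],[0,0,0,0,0,0,130],[0,0,0,0,0,0,60],[0,0,0,0,0,0,0],[0,0,0,0,0,0,0]]
  ]
}}

```text
clock: 26.2
tool_pos: [0.4953, 0.05, 0.0565]
tcp_rot: [[0.429, 0.903, 0.0], [0.903, -0.429, 0.0], [0.0, 0.0, -1.0]]
force: [-0.6, 0.0, 0.3]
grip_width: 0.0841
grip_force: 0.0
```

{"api": "drive_tool", "payload": {
  "rows": [
    [[0,0,0,0,0,0,0],[0,0,0,0,0,-20,0],[0,0,0,0,0,-40,0],[0,0,0,0,0,-40,0],[0,0,0,0,0,-40,0]]
  ]
}}

```text
clock: 26.7
tool_pos: [0.4948, 0.0499, 0.1978]
tcp_rot: [[0.429, 0.903, -0.0], [0.903, -0.429, 0.0], [-0.0, -0.0, -1.0]]
force: [0.3, 1.1, 1.0]
grip_width: 0.085
grip_force: 0.0
```

{"api": "drive_tool", "payload": {
  "rows": [
    [[0,0,-0.14,0,0,-20,0],[0,0,-0.14,0,0,0,0],[0,0,-0.14,0,0,0,0],[0,0,-0.14,0,0,0,0],[0,0,-0.14,0,0,0,0]]
  ]
}}

```text
clock: 27.2
tool_pos: [0.4951, 0.0499, 0.2164]
tcp_rot: [[-0.26, 0.966, 0.0], [0.966, 0.26, 0.0], [0.0, 0.0, -1.0]]
force: [0.0, -0.5, -0.8]
grip_width: 0.0852
grip_force: 0.0
```

{"api": "drive_tool", "payload": {
  "rows": [
    [[0,0,-0.14,0,0,0,0],[0,0,-0.14,0,0,0,0],[0,0,-0.14,0,0,0,0],[0,0,-0.12,0,0,0,0],[0,0,0,0,0,0,0]]
  ]
}}

```text
clock: 27.7
tool_pos: [0.4951, 0.0499, 0.2163]
tcp_rot: [[-0.717, 0.698, -0.0], [0.698, 0.717, 0.0], [0.0, -0.0, -1.0]]
force: [1.0, -0.5, -0.1]
grip_width: 0.0854
grip_force: 0.0
```

```bash
python3 - <<'E'
from h import *
to(.5395,-.157,.16)
c=cam('side','side4.png');t=cam('top')
E
```

```text
clk 27.7 pos [0.4951 0.0499 0.2163] yaw 45.77 tilt [-0.0001  0.0001] w 0.0854 gf 0.0 F [ 1.  -0.5 -0.1] q6 0.87
tool delta mm [-176.2 -117.3   56.3]
```

View pics/side4.png

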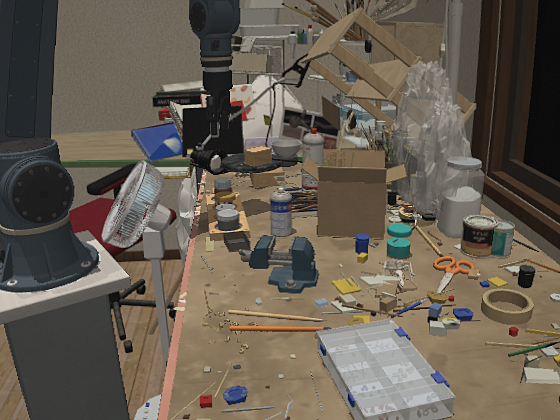

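Three containers are in place, with the bottle at about (222,185). The spray can at (281,213) is the last one.

{"api": "drive_tool", "payload": {
  "rows": [
    [[0,0,0,-29,-20,0,0],[0,0,0,-30,-20,0,0],[0,0,0,-30,-20,0,0],[0,0,0,-30,-20,0,0],[0,0,0,-29,-19,0,0]]
  ]
}}

```text
clock: 28.3
tool_pos: [0.5319, -0.1259, 0.2163]
tcp_rot: [[-0.713, 0.701, 0.0], [0.701, 0.713, 0.0], [-0.0, 0.0, -1.0]]
force: [-0.3, 0.8, -0.1]
grip_width: 0.0854
grip_force: 0.0
```

{"api": "drive_tool", "payload": {
  "rows": [
    [[0,0,0,-28,-18,0,0],[0,0,0,0,0,0,0],[0,0,0,0,0,25,0],[0,0,0,0,0,20,0],[0,0,0,0,0,10,0]]
  ]
}}

```text
clock: 28.8
tool_pos: [0.5383, -0.156, 0.1597]
tcp_rot: [[-0.714, 0.7, -0.002], [0.7, 0.714, 0.001], [0.002, -0.001, -1.0]]
force: [-0.3, 1.1, 0.4]
grip_width: 0.0854
grip_force: 0.0
```

{"api": "drive_tool", "payload": {
  "rows": [
    [[0,0,0,0,0,0,0],[0,0,0,0,0,0,0]]
  ]
}}

```text
clock: 29.0
tool_pos: [0.5395, -0.1564, 0.162]
tcp_rot: [[-0.715, 0.699, 0.0], [0.699, 0.715, 0.0], [-0.0, 0.0, -1.0]]
force: [0.7, -1.5, 0.3]
grip_width: 0.0853
grip_force: 0.0
```

```bash
python3 - <<'E'
from h import *
to(.5395,-.1572,.060)
E
```

```text
clk 29.0 pos [ 0.5395 -0.1564  0.162 ] yaw 45.65 tilt [0.0004 0.    ] w 0.0853 gf 0.0 F [ 0.7 -1.5  0.3] q6 0.49
tool delta mm [ -0.5  -0.6 102. ]
```

{"api": "drive_tool", "payload": {
  "rows": [
    [[0,0,0,0,0,20,0],[0,0,0,0,0,25,0],[0,0,0,0,0,25,0],[0,0,0,0,0,20,0],[0,0,0,0,0,11,0]]
  ]
}}

```text
clock: 29.5
tool_pos: [0.5393, -0.1566, 0.0599]
tcp_rot: [[-0.715, 0.699, -0.0], [0.699, 0.715, 0.0], [0.0, 0.0, -1.0]]
force: [-0.3, -0.9, 0.2]
grip_width: 0.0853
grip_force: 0.0
```

{"api": "drive_tool", "payload": {
  "rows": [
    [[0,0,0,0,0,0,0],[0,0,0,0,0,0,0],[0,0,0,0,0,0,255],[0,0,0,0,0,0,255],[0,0,0,0,0,0,255]]
  ]
}}

```text
clock: 30.0
tool_pos: [0.5398, -0.1571, 0.0615]
tcp_rot: [[-0.715, 0.699, 0.002], [0.699, 0.715, -0.001], [-0.002, 0.0, -1.0]]
force: [-1.7, 1.5, 6.0]
grip_width: 0.0515
grip_force: 61.6
```

{"api": "drive_tool", "payload": {
  "rows": [
    [[0,0,0,0,0,0,255],[0,0,0,0,0,0,255],[0,0,0,0,0,0,255],[0,0,0,0,0,0,255],[0,0,0,0,0,0,255]]
  ]
}}

```text
clock: 30.5
tool_pos: [0.5397, -0.1571, 0.0615]
tcp_rot: [[-0.715, 0.699, 0.002], [0.699, 0.715, -0.001], [-0.002, 0.001, -1.0]]
force: [-1.6, 0.6, 8.3]
grip_width: 0.0512
grip_force: 61.9
```

{"api": "drive_tool", "payload": {
  "rows": [
    [[0,0,0,0,0,-10,255],[0,0,0,0,0,-30,255],[0,0,0,0,0,-40,255],[0,0,0,0,0,-40,255],[0,0,0,0,0,-40,255]]
  ]
}}

```text
clock: 31.0
tool_pos: [0.5388, -0.1566, 0.2226]
tcp_rot: [[-0.715, 0.699, 0.0], [0.699, 0.715, 0.0], [-0.0, 0.0, -1.0]]
force: [1.0, -0.0, -2.2]
grip_width: 0.0512
grip_force: 62.9
```

{"api": "drive_tool", "payload": {
  "rows": [
    [[0,0,0.12,0,0,-15,255],[0,0,0.14,0,0,0,255],[0,0,0.14,0,0,0,255],[0,0,0.14,0,0,0,255],[0,0,0.14,0,0,0,255]]
  ]
}}

```text
clock: 31.5
tool_pos: [0.5391, -0.1567, 0.2361]
tcp_rot: [[-0.111, 0.994, 0.0], [0.994, 0.111, 0.0], [0.0, 0.0, -1.0]]
force: [-0.8, -0.2, -1.2]
grip_width: 0.0514
grip_force: 62.9
```

{"api": "drive_tool", "payload": {
  "rows": [
    [[0,0,0.14,0,0,0,255],[0,0,0.14,0,0,0,255],[0,0,0.14,0,0,0,255],[0,0,0.14,0,0,0,255],[0,0,0,0,0,0,255]]
  ]
}}

```text
clock: 32.0
tool_pos: [0.5391, -0.1567, 0.2359]
tcp_rot: [[0.431, 0.903, 0.0], [0.903, -0.431, 0.0], [0.0, 0.0, -1.0]]
force: [-0.2, 0.0, -1.4]
grip_width: 0.0515
grip_force: 62.9
```

```bash
python3 - <<'E'
from h import *
to(.5269,.1156,.13)
E
```

```text
clk 32.0 pos [ 0.5391 -0.1567  0.2359] yaw -25.5 tilt [0.0003 0.0001] w 0.0515 gf 62.9 F [-0.2  0.  -1.4] q6 1.73
tool delta mm [ 240.5 -128.3  105.9]
```

{"api": "drive_tool", "payload": {
  "rows": [
    [[0,0,0,30,-16,0,255],[0,0,0,30,-16,0,255],[0,0,0,30,-16,0,255],[0,0,0,30,-16,0,255],[0,0,0,30,-16,0,255]]
  ]
}}

```text
clock: 32.5
tool_pos: [0.5309, 0.0144, 0.2358]
tcp_rot: [[0.424, 0.905, 0.0], [0.905, -0.424, 0.0], [0.0, 0.0, -1.0]]
force: [0.4, -0.2, -0.4]
grip_width: 0.0514
grip_force: 62.9
```

{"api": "drive_tool", "payload": {
  "rows": [
    [[0,0,0,30,-16,0,255],[0,0,0,30,-16,0,255],[0,0,0,30,-16,0,255],[0,0,0,0,0,0,255],[0,0,0,0,0,0,255]]
  ]
}}

```text
clock: 33.0
tool_pos: [0.5263, 0.1155, 0.2356]
tcp_rot: [[0.424, 0.906, -0.0], [0.906, -0.424, -0.0], [-0.0, 0.0, -1.0]]
force: [-0.3, -0.5, -1.6]
grip_width: 0.0518
grip_force: 63.0
```

{"api": "drive_tool", "payload": {
  "rows": [
    [[0,0,0,0,0,30,255],[0,0,0,0,0,35,255],[0,0,0,0,0,30,255],[0,0,0,0,0,10,255],[0,0,0,0,0,0,255]]
  ]
}}

```text
clock: 33.5
tool_pos: [0.5258, 0.1139, 0.1295]
tcp_rot: [[0.429, 0.903, -0.002], [0.903, -0.429, -0.001], [-0.002, -0.002, -1.0]]
force: [0.3, 0.2, -1.0]
grip_width: 0.0515
grip_force: 63.0
```

```bash
python3 - <<'E'
from h import *
to(.5269,.1156,.0745)
E
```

```text
clk 33.5 pos [0.5258 0.1139 0.1295] yaw -25.38 tilt [-0.0025 -0.0006] w 0.0515 gf 63.0 F [ 0.3  0.2 -1. ] q6 2.23
tool delta mm [ 2.1  0.4 55. ]
```

{"api": "drive_tool", "payload": {
  "rows": [
    [[0,0,0,1,0,20,255],[0,0,0,0,0,18,255],[0,0,0,0,0,12,255],[0,0,0,0,0,5,255],[0,0,0,0,0,0,255]]
  ]
}}

```text
clock: 34.0
tool_pos: [0.5271, 0.1157, 0.0756]
tcp_rot: [[0.429, 0.903, 0.0], [0.903, -0.429, 0.0], [0.0, 0.0, -1.0]]
force: [0.8, -0.6, -0.8]
grip_width: 0.0516
grip_force: 63.0
```

```bash
python3 - <<'E'
from h import *
to(.5269,.1156,.0740)
E
```

```text
clk 34.0 pos [0.5271 0.1157 0.0756] yaw -25.38 tilt [0.0001 0.0001] w 0.0516 gf 63.0 F [ 0.8 -0.6 -0.8] q6 2.23
tool delta mm [-0.2 -0.2  1.6]
```

Lower 1.5 mm more, release, and retreat clear of the view.

{"api": "drive_tool", "payload": {
  "rows": [
    [[0,0,0,0,0,1.5,255],[0,0,0,0,0,0,255],[0,0,0,0,0,0,130],[0,0,0,0,0,0,60],[0,0,0,0,0,0,0]]
  ]
}}

```text
clock: 34.5
tool_pos: [0.5271, 0.1159, 0.0741]
tcp_rot: [[0.429, 0.904, 0.001], [0.904, -0.429, 0.0], [0.0, 0.0, -1.0]]
force: [0.3, 0.3, 0.3]
grip_width: 0.0777
grip_force: 0.0
```

{"api": "drive_tool", "payload": {
  "rows": [
    [[0,0,0,0,0,0,0],[0,0,0,0,0,0,0],[0,0,0,0,0,0,0],[0,0,0,0,0,-15,0],[0,0,0,0,0,-30,0]]
  ]
}}

```text
clock: 35.0
tool_pos: [0.5254, 0.1155, 0.1175]
tcp_rot: [[0.429, 0.903, -0.004], [0.904, -0.429, -0.001], [-0.003, -0.003, -1.0]]
force: [-0.9, 0.1, 1.1]
grip_width: 0.0853
grip_force: 0.0
```

{"api": "drive_tool", "payload": {
  "rows": [
    [[0,0,0,0,0,-35,0],[0,0,0,0,0,-35,0],[0,0,0,0,0,-35,0],[0,0,0,0,0,-15,0],[0,0,0,0,0,0,0]]
  ]
}}

```text
clock: 35.5
tool_pos: [0.5281, 0.1161, 0.2412]
tcp_rot: [[0.429, 0.903, 0.004], [0.903, -0.429, 0.001], [0.003, 0.003, -1.0]]
force: [0.4, -0.1, -0.4]
grip_width: 0.0854
grip_force: 0.0
```

{"api": "drive_tool", "payload": {
  "rows": [
    [[0,0,0,-35,0,0,0],[0,0,0,-35,0,0,0],[0,0,0,-35,0,0,0],[0,0,0,-35,0,0,0],[0,0,0,-35,0,0,0]]
  ]
}}

```text
clock: 36.0
tool_pos: [0.4506, -0.0432, 0.2375]
tcp_rot: [[0.428, 0.904, -0.002], [0.904, -0.428, 0.0], [-0.001, -0.002, -1.0]]
force: [0.1, -0.3, 0.1]
grip_width: 0.0855
grip_force: 0.0
```

{"api": "drive_tool", "payload": {
  "rows": [
    [[0,0,0,-35,0,0,0],[0,0,0,-35,0,0,0],[0,0,0,-35,0,0,0],[0,0,0,-35,0,0,0],[0,0,0,-30,0,0,0]]
  ]
}}

```text
clock: 36.5
tool_pos: [0.3776, -0.1969, 0.2376]
tcp_rot: [[0.429, 0.903, -0.001], [0.903, -0.429, 0.001], [0.0, -0.002, -1.0]]
force: [1.2, 0.2, 0.2]
grip_width: 0.0855
grip_force: 0.0
```

{"api": "drive_tool", "payload": {
  "rows": [
    [[0,0,0,-30,0,0,0],[0,0,0,-30,0,0,0],[0,0,0,0,0,0,0],[0,0,0,0,0,0,0]]
  ]
}}

```text
clock: 36.9
tool_pos: [0.3526, -0.2501, 0.2378]
tcp_rot: [[0.43, 0.903, -0.001], [0.903, -0.43, 0.001], [0.001, -0.002, -1.0]]
force: [-0.2, 0.8, 0.2]
grip_width: 0.0854
grip_force: 0.0
```

```bash
python3 - <<'E'
from h import *
to(.4,-.4,.2)
t=cam('top','top5.png');P=cloud(t).reshape(-1,3)
u=np.array([.429,.903]);v=np.array([.903,-.429])
for n,o,z in(('low',(.434,-.0802),.054),('jar',(.465,-.015),.072),('bot',(.4958,.0503),.097),('aer',(.5269,.1156),.128)):
    d=P[:,:2]-o;k=(np.hypot(*d.T)<.04)&(P[:,2]>z-.008)&(P[:,2]<z+.02)
    q=P[k];(x,y),r=cv2.minEnclosingCircle(q[:,:2].astype(np.float32));e=np.array([x,y])-o
    print(n,'along',(e@u).round(4),'across',(e@v).round(4),'r',round(r,4),'zmed',np.median(q[:,2]).round(4),'zmax',q[:,2].max().round(4),len(q))
cv2.imwrite('pics/crop5.png',cv2.resize(t['img'][120:280,120:340],None,fx=3.5,fy=3.5,interpolation=cv2.INTER_CUBIC))
E
```

```text
clk 36.9 pos [ 0.3526 -0.2501  0.2378] yaw -25.49 tilt [-0.0013  0.0013] w 0.0854 gf 0.0 F [-0.2  0.8  0.2] q6 1.4
tool delta mm [-115.   107.3   37.5]
low along 0.0003 across 0.0017 r 0.0262 zmed 0.0535 zmax 0.0589 427
jar along 0.0009 across -0.0002 r 0.0271 zmed 0.0765 zmax 0.0817 474
bot along 0.0002 across -0.0007 r 0.0227 zmed 0.0964 zmax 0.1013 324
aer along -0.002 across -0.0037 r 0.0121 zmed 0.126 zmax 0.1307 48
```

View pics/crop5.png

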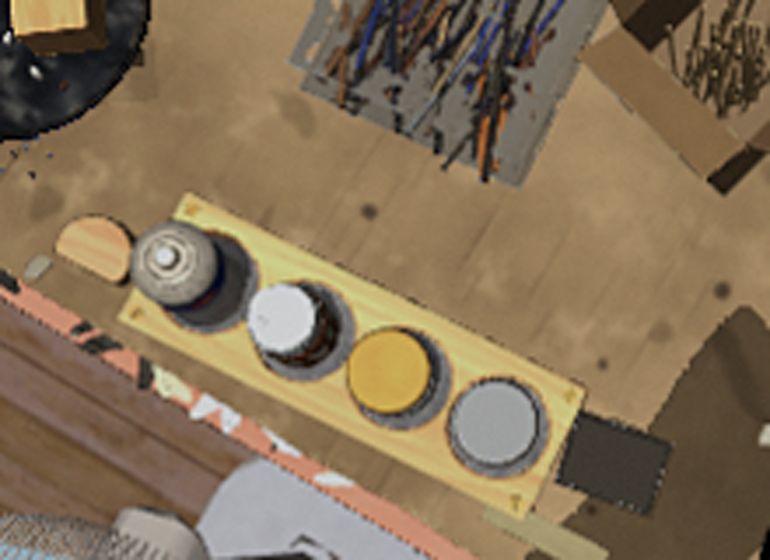

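All four containers stand upright and centred in the right order. Heights are up about 12 mm, as expected for the well floor, and the tray and offcut are in place.

```bash
python3 -c "
from bench import hand_in
print(hand_in())"
```

```text
the job is handed in; nothing more can be done
None
```

I put all four containers in the board's wells in order of height, with the low pot next to the tray and the spray can at the far end, and handed the job in at about 37 s. In the last top picture each stood within 5 mm of its well's centre and the tray and offcut looked unmoved; I didn't recheck the skeleton at the end, and the hand-in gave no verdict.

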